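# Close a controller unit and stack it

### The arm

A 7-joint arm with a two-finger parallel gripper is mounted at the origin on the work surface. World frame = base frame: x ahead of the robot, y to its left, z up, the work surface at z = 0. Lengths are in mm, angles in rad, forces in N, time in s.
With the tool pointing down it reaches from about 400 to 875 mm from the base axis. Payload 4.4 kg.
Tool frame: the origin (TCP) lies at the very end of the fingers, on their centre line; the grasp point (between the pads) lies 19 mm behind it; z points along the fingers, y is the line along which they close (so a half turn about z gives the same grasp; the last joint's range is limited). The gripper opens to 85 mm and grips with 20 to 120 N. Pads are 22 mm wide; open, the fingers measure 114 mm over their backs; the gripper's body (76 mm by 85 mm) begins 54 mm behind the grasp point. The pads swing forward as they close: fully open they stand 13 mm farther back than shut.
Start: joints at [-1.176, 0.628, 0.038, 1.517, -0.027, 0.996, -0.02], TCP at [289.012, 582.228, 231.313] pointing down, gripper open.
Joint ranges: [-3.06, 3.06], [-0.37, 2.12], [-1.25, 1.32], [0.18, 2.47], [-1.1, 4.24], [0.23, 1.98], [-2.94, 2.94]. Speed limits (rad/s): [2.57, 2.57, 3.14, 3.14, 3.14, 3.14, 3.14].

### API

Orientations are given as [roll, pitch, yaw] about the fixed x, y, z axes, in that order (R = Rz(yaw) Ry(pitch) Rx(roll)).
In Python, from cell import status, get_image, ctrl, models gives the robot as it stands.
- The arm moves only by the shell command python3 -m handwheel 'ROWS' [OPENING]. ROWS is JSON, a list of rows, each an object with "delta_pos": the shift along the world's x, y, z in cm, a list of three; "yaw": the turn about the world's z in rad. A call has 1 to 10 rows; each row shifts and turns the commanded pose from where the row before left it; what a row does not reach is not made up. A row lasts 1/12 s, in which the tool goes at most 41.7 mm and 7.16 degrees, less where a joint would pass 70% of its speed; a pose out of reach is approached as far as the arm can. A call is refused whole if a number of a shift passes 4.17 or a number of a turn 0.125, either way. A call with a gripper value outside its range is refused whole. OPENING is the opening, from -1 (shut) to 1 (fully open), set as the call begins (- or left out, the last holds). The fingers move at their own pace and stop on an object; the grip force is fixed at half the most. Time passes only in rows, so rows that do not move let the fingers close. It gives the time, the measured TCP pose, the force, the opening and the grip force at its end, in the units of the state.
- status.read_state(): the state, without advancing time (a new reading comes with each control period).
- get_image(name): name is "scene" or "top" or "wrist"; returns a dict with "color" (420x560x3 uint8, red, green, blue), "z_map" (420x560 float32, mm along the optical axis (not along the pixel's ray), 0 where there is no reading), "fx", "fy", "cx", "cy" (pixels), "k1" (the pictures are not rectified: a ray, as slopes to the right and down, at radius r is drawn at 1 + k1 r^2 times it, then the intrinsics apply), "position" and "rotation" of the camera in the world; the wrist camera has in their place "hand_eye" (4x4, takes a point from camera to tool coordinates, whose origin is the TCP and whose axes are the flange's). Camera axes: x right, y up, looking along -z (the intrinsics and any distortion apply to the point x, -y, -z); pixel columns grow to the right and rows downward; lengths in mm; the calibration is good to about 2 mm. A picture is of the moment at which its call begins: read the wrist's pose just before it.
- ctrl.finish_job(): hands the job in; it is judged then, once.
Trained networks look in a picture, given as the dict that the camera call returned (one of the last four; its "shot" number tells which), for a name from the list of things; names that differ only in an ending like _2 or _b are one class to them, and where a whole thing is asked for, a point or a joint stands for the part that bears it (a point fixed in the world has none). Each returns a list of dicts, best first, with "score" (0 to 1); they miss things now and then, are a little off and sometimes report something else, mostly with a low value. They report only what shows in the picture. A call takes as long as a camera call. They do not tell look-alikes from the thing itself.
- models.boxes_of(picture, name): "rect" ([left, top, right, bottom] in pixels, round what is visible of it).
The state is a dict: "clock": time; "qpos": joint angles; "qd": joint speeds; "tau": joint torques, N m; "eef_pos": TCP position; "tool_rot": TCP orientation; "force": force on the tool from outside, world axes, zero at the start; "torque": the same for the moment, N m; "width": finger opening in mm; "gripper_force": force on a finger pad.
Only numpy, scipy, OpenCV 4.12 (cv2) and the standard library are available. Lean on these libraries where they do the work, as an engineer would, in place of code of your own. Each camera call takes 0.05 s, during which the arm holds its last target. There are 200 camera calls.

### The job

Take the blue cover from the black tray and fit it over the two pins of the open controller housing while the housing lies in its sloping work holder, so that it lies fully home all round, and let go of it. Then grip the housing, lift the closed unit out of the holder and set it gently, not dropped, squarely on top of the column of finished units, edges in line, without shifting the column and with the cover still home. Leave the screw bin, screwdriver and tape roll alone.

Things in the scene. Friction and masses are not known exactly. Their poses are not given: they have to be found in the camera images.
- housing: Open aluminium housing (loose, 0.34 kg), 130 (its x) x 66 (y) x 40 mm (z). Origin: centre of the underside; z out of the open side. Flat rim at z = 40 mm; two brass pins, 5 mm across, pointed, stand 8 mm above it at x = +-53 mm, y = 0. Lies in the holder, long axis up the slope, open side up and leaning away from the robot, 30 degrees from level. Long sides bare for gripping, x = -30 to +30 mm.
- rim (a point): Centre of the housing's open mouth, level with its rim (0, 0, 40 mm in the housing's frame): where the cover's origin lies once seated.
- cover: Blue cover plate (loose, 0.09 kg), 126 (its x) x 60 (y) x 10 mm (z), flat in the tray, right side up. Origin: centre of the underside. Two through holes, 8 mm across, at x = +-53 mm, y = 0; fits either way round. Seated, it lies 2 mm inside the housing's ends and 3 mm inside its long sides, the pin tips 2 mm below its top.
- jig: Fixed sloping work holder facing the seat across the bench, base 170 x 100 mm; origin: centre of its underside, z up. Its black bed, 86 mm wide, rises 30 degrees along its x (roughly towards the robot). A yellow stop at the low end (14 mm above the bed) and four yellow corner blocks (12 mm, 43 to 63 mm from the middle along the slope) give the housing 2 mm play each side; mid-sides are free.
- jig_seat (a point): Middle of the work holder's bed surface, 85 mm above its underside: where the centre of the housing's underside lies.
- tray: Fixed black open tray, 210 x 190 mm outside, walls 4 mm thick and 24 mm high, floor 4 mm thick; origin at the centre of its underside. It stands on one side of the work holder, left or right; the column stands on the other.
- carrier: Fixed black board, 190 x 130 x 10 mm, under the column; origin at the centre of its underside.
- unit_low: Lower finished unit of the column (loose, about 0.45 kg): closed aluminium housing 130 (x) x 66 (y) x 40 mm with blue cover 126 x 60 x 10 mm on it, 50 mm high in all. Origin: centre of the underside.
- unit_top: Upper finished unit of the column, the same as unit_low, lying squarely on it (loose). Origin: centre of its underside; its flat blue top is 50 mm above that. The new unit belongs on it, either way round: underside origin at (0, 0, 50 mm) of this unit.
- screw_bin: Bystander: blue open bin of screws, 100 x 75 x 45 mm, origin at the centre of its underside.
- screwdriver: Bystander: screwdriver with a yellow handle, 200 mm long, 26 mm thick, lying on the bench beyond the work holder along its x, blade to +x; origin under its middle.
- tape_roll: Bystander: amber roll of tape lying flat, 72 mm across, 19 mm high, origin at the centre of its underside.
There are look-alikes about, which are no part of the job. What is shaped like the unit_top but orange is not meant.

How it is judged:
By the outcome, as a careful person would: the job done as asked, in the order asked, and still so for the second after the job is handed in, with the robot touching nothing.
It also fails if it takes over 56 s, if anything falls off the work surface, if the arm or the gripper's body presses on something with over 40 N, if the wrist force passes 120 N, or if a joint passes its speed limit or range.

## Working session

There is one attempt and no reset: what is moved stays moved. The work goes in short steps, Python scripts to look and compute and a shell command to move; the robot and the scene stay as the last step left them, time stands still between calls to the robot, and variables do not carry over. Pictures are saved under pics/ and viewed, at most 10 in all, crops included, and the job is handed in when it is done.

```bash
ls; mkdir -p pics; cat > h.py <<'E'
import numpy as np, cv2
from scipy.spatial.transform import Rotation as R
from cell import status, get_image, ctrl, models
def pose(p,s=None):
    if 'hand_eye' in p:
        T=np.eye(4);T[:3,:3]=R.from_euler('xyz',s['tool_rot']).as_matrix();T[:3,3]=s['eef_pos']
        M=T@np.array(p['hand_eye']);return M[:3,:3],M[:3,3]
    r=np.array(p['rotation']);r=r if r.shape==(3,3) else R.from_euler('xyz',r).as_matrix()
    return r,np.array(p['position'])
def K(p): return np.array([[p['fx'],0,p['cx']],[0,p['fy'],p['cy']],[0,0,1.]]),np.array([p['k1'],0,0,0.])
def slopes(p,uv): 
    k,d=K(p);return cv2.undistortPoints(np.array(uv,float).reshape(-1,1,2),k,d).reshape(-1,2)
def cloud(p,s=None):
    h,w=p['z_map'].shape;v,u=np.mgrid[:h,:w];a=slopes(p,np.stack([u,v],-1)).reshape(h,w,2);z=p['z_map']
    c=np.stack([a[...,0]*z,-a[...,1]*z,-z],-1);r,t=pose(p,s);P=c@r.T+t;P[z==0]=np.nan;return P
def project(p,X,s=None):
    r,t=pose(p,s);c=(np.atleast_2d(X)-t)@r;c=c*[1,-1,-1];k,d=K(p)
    return cv2.projectPoints(c,np.zeros(3),np.zeros(3),k,d)[0].reshape(-1,2)
def save(p,f): cv2.imwrite('pics/'+f,p['color'][...,::-1])
NAMES='housing cover jig tray carrier unit_top unit_low screw_bin screwdriver tape_roll'.split()
E
python3 - <<'E'
from h import *
s=status.read_state();print(s)
for n in ('top','scene','wrist'):
    s=status.read_state();p=get_image(n);save(p,n+'0.png');print(n,{k:v for k,v in p.items() if k not in('color','z_map')})
    np.savez('pics/'+n+'0.npz',**{k:v for k,v in p.items()})
    P=cloud(p,s)
    for m in NAMES:
        for b in models.boxes_of(p,m)[:3]:
            l,t,r,bo=b['rect'];u,v=int((l+r)/2),int((t+bo)/2)
            print(m,round(b['score'],2),np.round(b['rect']),np.round(np.nanmedian(P[max(0,v-3):v+4,max(0,u-3):u+4].reshape(-1,3),0)))
E
```

```text
pics
{'clock': 0.0, 'qpos': array([-1.17578444,  0.62932245,  0.03842199,  1.51839685, -0.02699366,
        0.99628223, -0.02000874]), 'qd': array([ 0.00023861,  0.00099469, -0.00066478,  0.001379  ,  0.00026799,
        0.00015704,  0.00148439]), 'tau': array([ 5.23369526e-04, -5.63405013e+01,  1.22627288e+00, -1.93440968e+01,
        1.09418141e-02,  1.02639286e-02,  1.74796446e-05]), 'eef_pos': array([288.72303471, 581.64918965, 230.39483466]), 'tool_rot': array([-3.13970124e+00,  1.78809068e-05,  2.68079100e+00]), 'force': array([-0.27137546, -0.25097148,  0.49114631]), 'torque': array([-0.00655052,  0.00612342, -0.0306555 ]), 'gripper_force': 0.0, 'width': 85.24468274136184}
top {'fx': 457.8214156803746, 'fy': 457.8214156803746, 'cx': 286.7338084662673, 'cy': 211.0784519352478, 'k1': -0.10972522542176454, 'position': array([ 442.45608381,  -62.95114446, 1271.77188288]), 'rotation': array([ 0.05253584, -0.0150847 , -1.55580389]), 'shot': 1}
housing 0.83 [232. 165. 262. 215.] [557.  23. 101.]
cover 0.69 [139. 194. 175. 242.] [487. 280.  15.]
jig 0.84 [223. 165. 272. 228.] [541.  2
[... 1566 characters left out ...]
9. 304. 362. 338.] [730.  74.  -0.]
tape_roll 0.64 [157. 187. 202. 234.] [ 562. -298.  110.]
tape_roll 0.47 [162. 206. 203. 251.] [ 579. -289.   74.]
wrist {'fx': 294.7352802432855, 'fy': 294.7352802432855, 'cx': 280.4560152731827, 'cy': 210.11325330828737, 'k1': 0.0003324879239755786, 'hand_eye': array([[-1.93401510e-04,  9.57439870e-01,  2.88632740e-01,
         7.25239672e+01],
       [ 9.99999047e-01, -2.09426273e-04,  1.36475990e-03,
         1.58142701e+00],
       [ 1.36712282e-03,  2.88632728e-01, -9.57438917e-01,
        -1.42231627e+02],
       [ 0.00000000e+00,  0.00000000e+00,  0.00000000e+00,
         1.00000000e+00]]), 'shot': 3}
tray 0.78 [ 96. 302. 228. 419.] [262. 564. 314.]
```

```bash
python3 - <<'E'
import cv2,numpy as np
a=cv2.imread('pics/top0.png')[80:330,100:470];b=cv2.imread('pics/scene0.png')[160:360,90:490]
a=cv2.resize(a,None,fx=1.2,fy=1.2,interpolation=cv2.INTER_CUBIC);b=cv2.resize(b,None,fx=1.45,fy=1.45,interpolation=cv2.INTER_CUBIC)
im=np.zeros((600,800,3),np.uint8);im[:300,:444]=a;im[305:595,:580]=b;w=cv2.imread('pics/wrist0.png');im[:267,446:800]=cv2.resize(w,(354,267));cv2.imwrite('pics/c0.png',im)
E
python3 - <<'E'
import sys;sys.path.insert(0,'.')
import os;os.chdir('.')
from h import *
p=dict(np.load('pics/top0.npz'));p={k:(v if v.ndim else v.item()) for k,v in p.items()}
P=cloud(p);hsv=cv2.cvtColor(p['color'],cv2.COLOR_RGB2HSV)
blue=(hsv[...,0]>95)&(hsv[...,0]<130)&(hsv[...,1]>110)
print(np.round(P[300:320:10,200:300:20].reshape(-1,3),1))
n,l,st,_=cv2.connectedComponentsWithStats(blue.astype(np.uint8))
for i in range(1,n):
    if st[i,4]>60:
        q=P[l==i];q=q[np.isfinite(q[:,2])];z=np.median(q[:,2]);r=cv2.minAreaRect(q[abs(q[:,2]-z)<12][:,:2].astype(np.float32));print(st[i],z.round(1),r,hsv[l==i].mean(0).round())
E
```

```text
[[259.3 155.3   0. ]
 [260.9  99.4   2.8]
 [261.7  44.2   1.9]
 [262.3 -10.9  -0.5]
 [263.5 -66.2   2.6]
 [230.9 155.6  -4.2]
 [233.1  99.1   1.6]
 [233.8  43.9   0. ]
 [235.1 -11.4   2. ]
 [235.8 -66.6   1.5]]
[ 461   66   75   90 4525] 78.5 ((800.4935913085938, -670.29052734375), (153.9839630126953, 203.71408081054688), 72.89937591552734) [105. 181. 142.]
[161 109  42  46 419] 34.9 ((723.022216796875, 211.92201232910156), (102.17254638671875, 75.49365997314453), 27.25267791748047) [103. 165.  94.]
[ 366  185   26   49 1123] 109.8 ((513.878662109375, -315.5638427734375), (123.32644653320312, 63.722145080566406), 2.3682258129119873) [105. 174. 148.]
[ 140  195   32   49 1028] 14.0 ((481.8591003417969, 283.45269775390625), (64.8680191040039, 128.33702087402344), 77.75776672363281) [105. 175. 152.]
[  0 387  36  33 631] 58.4 ((-35.23389434814453, 661.0574951171875), (94.78050994873047, 40.81989288330078), 48.26222229003906) [105. 178.  82.]
```

View pics/c0.png

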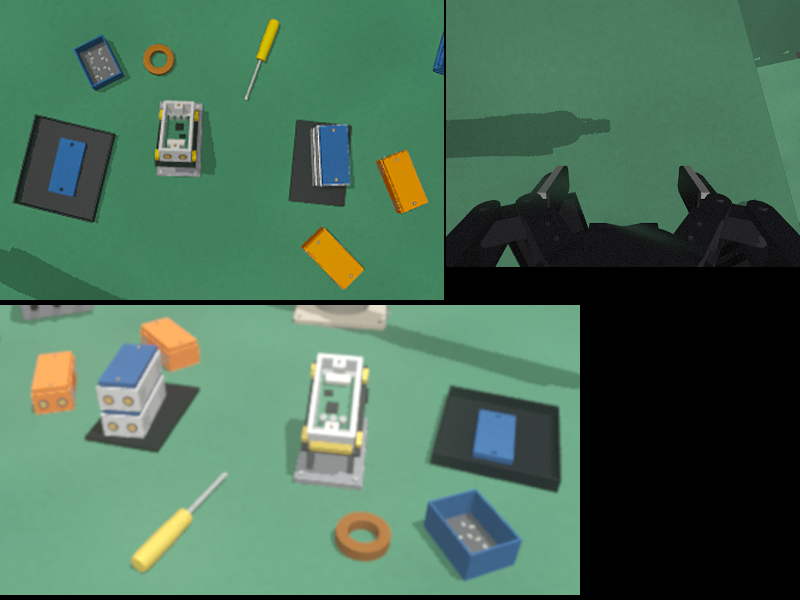

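```bash
python3 -m handwheel '[{"delta_pos":[1.93,-2.98,-0.5],"yaw":0.0248},{"delta_pos":[1.93,-2.98,-0.5],"yaw":0.0248},{"delta_pos":[1.93,-2.98,-0.5],"yaw":0.0248},{"delta_pos":[1.93,-2.98,-0.5],"yaw":0.0248},{"delta_pos":[1.93,-2.98,-0.5],"yaw":0.0248},{"delta_pos":[1.93,-2.98,-0.5],"yaw":0.0248},{"delta_pos":[1.93,-2.98,-0.5],"yaw":0.0248},{"delta_pos":[1.93,-2.98,-0.5],"yaw":0.0248},{"delta_pos":[1.93,-2.98,-0.5],"yaw":0.0248},{"delta_pos":[1.93,-2.98,-0.5],"yaw":0.0248}]' 1
python3 -m handwheel '[{"delta_pos":[0,0,0],"yaw":0},{"delta_pos":[0,0,0],"yaw":0}]'
cat >> h.py <<'E'
def look(n,f=None):
    s=status.read_state();p=get_image(n)
    if f: save(p,f)
    return s,p,cloud(p,s)
def blue(p):
    h=cv2.cvtColor(p['color'],cv2.COLOR_RGB2HSV);return (h[...,0]>95)&(h[...,0]<130)&(h[...,1]>100)
def comps(p,P,mask,amin,tol=6):
    n,l,st,_=cv2.connectedComponentsWithStats(mask.astype(np.uint8))
    for i in range(1,n):
        if st[i,4]>amin:
            q=P[(l==i)];q=q[np.isfinite(q[:,2])];z=np.median(q[:,2]);q=q[abs(q[:,2]-z)<tol]
            r=cv2.minAreaRect(q[:,:2].astype(np.float32));print('comp',st[i],'z',z.round(1),[np.round(x,1) for x in r])
E
python3 - <<'E'
from h import *
s,p,P=look('wrist','w1.png');print(s['clock'],s['eef_pos'],s['tool_rot'],s['force']);comps(p,P,blue(p),800)
E
```

```text
clock: 2.48
eef_pos: [482.9, 282.7, 181.3]
tool_rot: [3.141, 0.0, 2.93]
force: [0.2, 0.0, 0.2]
width: 85.3
gripper_force: 0.0
clock: 2.65
eef_pos: [483.6, 281.3, 181.1]
tool_rot: [-3.14, 0.0, 2.923]
force: [-0.1, 1.4, 0.4]
width: 85.5
gripper_force: 0.0
2.65 [483.62038134 281.25181482 181.1164366 ] [-3.14044526e+00  4.53814892e-04  2.92283697e+00] [-0.07455165  1.41468341  0.43393437]
comp [ 251  132   59  116 6425] z 13.7 [array([486. , 281.6]), array([ 60.1, 126.3]), np.float64(78.0)]
```

View pics/w1.png

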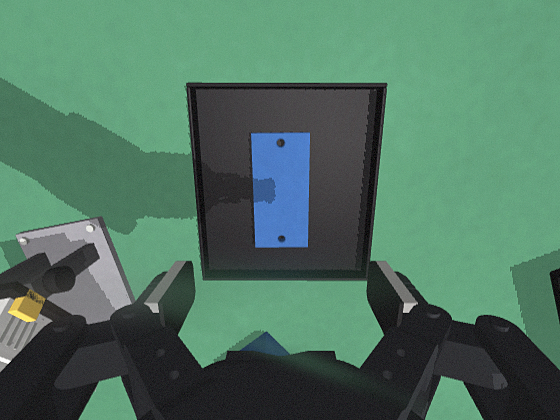

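```bash
cat >> h.py <<'E'
def tips(p,s):
    P=cloud(p,s);T=R.from_euler('xyz',s['tool_rot']).as_matrix();t=(P-np.array(s['eef_pos']))@T
    m=np.isfinite(t[...,2])&(abs(t[...,0])<14)&(abs(t[...,1])<62)&(t[...,2]>-45)&(t[...,2]<6)
    for sgn in(1,-1):
        q=t[m&(t[...,1]*sgn>0)]
        if len(q): print('tip',sgn,len(q),'z pct',np.percentile(q[:,2],[50,90,98,100]).round(1),'y inner',np.percentile(q[:,1]*sgn,[0,2,10,50,98]).round(1),'x',np.percentile(q[:,0],[2,98]).round(1))
E
python3 - <<'E'
from h import *
s,p,P=look('wrist');print(s['clock'],s['eef_pos'],s['tool_rot'],s['force']);comps(p,P,blue(p),800);tips(p,s)
E
```

```text
2.7 [482.40865228 283.69901716 181.32168659] [ 3.14129205e+00 -2.22959031e-04  2.92644099e+00] [-0.40100442  0.34727515 -0.07472843]
comp [ 249  134   59  115 6389] z 13.7 [array([485.9, 281.6]), array([ 60.1, 125.8]), np.float64(77.9)]
tip 1 1999 z pct [-32.3 -19.1 -14.7 -11.9] y inner [43.  43.5 43.7 44.1 56.9] x [-11.5  10. ]
tip -1 1985 z pct [-32.4 -19.1 -15.  -12.3] y inner [40.9 41.1 41.3 41.7 54.5] x [-11.5  10. ]
```

```bash
python3 -m handwheel '[{"delta_pos":[0.35,-0.2,-2.8],"yaw":0.004},{"delta_pos":[0,0,-2.8],"yaw":0},{"delta_pos":[0,0,-2.8],"yaw":0},{"delta_pos":[0,0,-2.8],"yaw":0},{"delta_pos":[0,0,-2.8],"yaw":0},{"delta_pos":[0,0,0],"yaw":0},{"delta_pos":[0,0,0],"yaw":0},{"delta_pos":[0,0,0],"yaw":0}]' 0.65
python3 - <<'E'
from h import *
s,p,P=look('wrist');print(s['clock'],s['eef_pos'],s['tool_rot'],s['force']);comps(p,P,blue(p),800);tips(p,s)
E
```

```text
clock: 3.42
eef_pos: [485.8, 283.9, 42.6]
tool_rot: [3.14, 0.001, 2.935]
force: [0.4, 0.5, 0.7]
width: 70.4
gripper_force: 0.0
3.4167 [485.7869315  283.90923301  42.58944643] [3.13986104e+00 1.04782472e-03 2.93450800e+00] [0.36178991 0.47322644 0.6637967 ]
comp [  223   138   106   190 18415] z 13.7 [array([485.8, 281.8]), array([ 60.4, 126.3]), np.float64(78.0)]
tip 1 2030 z pct [-30.2 -15.   -9.8  -7.3] y inner [35.8 36.1 36.2 36.7 49.3] x [-11.1  10. ]
tip -1 1999 z pct [-30.1 -14.9  -9.9  -7.1] y inner [33.5 33.8 33.9 34.3 47. ] x [-11.4  10. ]
```

```bash
python3 -m handwheel '[{"delta_pos":[0,-0.25,-2.0],"yaw":0},{"delta_pos":[0,0,-1.5],"yaw":0},{"delta_pos":[0,0,-0.45],"yaw":0},{"delta_pos":[0,0,0],"yaw":0},{"delta_pos":[0,0,0],"yaw":0}]'
python3 -m handwheel '[{"delta_pos":[0,0,0],"yaw":0},{"delta_pos":[0,0,0],"yaw":0},{"delta_pos":[0,0,0],"yaw":0},{"delta_pos":[0,0,0],"yaw":0},{"delta_pos":[0,0,0],"yaw":0}]' -1
python3 - <<'E'
from h import *
s,p,P=look('wrist');print(s['clock'],s['eef_pos'],s['tool_rot'],s['force']);comps(p,P,blue(p),800);tips(p,s)
E
```

```text
clock: 3.88
eef_pos: [486.2, 280.4, 3.1]
tool_rot: [3.14, 0.001, 2.933]
force: [0.3, -0.8, -0.5]
width: 70.6
gripper_force: 0.0
clock: 4.3
eef_pos: [486.4, 280.4, 3.8]
tool_rot: [3.14, 0.002, 2.933]
force: [-1.5, -0.3, 8.0]
width: 57.7
gripper_force: 63.3
4.3 [486.43082603 280.44495968   3.82218463] [3.13963629e+00 1.83716323e-03 2.93279893e+00] [-1.47314614 -0.30004117  8.00285954]
comp [  212   140   138   238 27094] z 13.7 [array([482.9, 282.3]), array([ 60.5, 120.6]), np.float64(78.1)]
tip 1 6492 z pct [-9.8  0.5  1.1  2.1] y inner [ 0.3  1.4  6.7 30.  60.5] x [-12.8  13.4]
tip -1 6518 z pct [-9.9  0.2  0.8  1.9] y inner [ 0.1  1.1  6.3 27.8 60.6] x [-12.9  13.4]
```

```bash
python3 -m handwheel '[{"delta_pos":[0,0,2.0],"yaw":0},{"delta_pos":[0,0,3.0],"yaw":0},{"delta_pos":[0,0,3.2],"yaw":0}]'
python3 -m handwheel '[{"delta_pos":[1.86,-2.58,2.54],"yaw":0.021},{"delta_pos":[1.86,-2.58,2.54],"yaw":0.021},{"delta_pos":[1.86,-2.58,2.54],"yaw":0.021},{"delta_pos":[1.86,-2.58,2.54],"yaw":0.021},{"delta_pos":[1.86,-2.58,2.54],"yaw":0.021},{"delta_pos":[1.86,-2.58,2.54],"yaw":0.021},{"delta_pos":[1.86,-2.58,2.54],"yaw":0.021},{"delta_pos":[1.86,-2.58,2.54],"yaw":0.021},{"delta_pos":[1.86,-2.58,2.54],"yaw":0.021},{"delta_pos":[1.86,-2.58,2.54],"yaw":0.021}]'
python3 -m handwheel '[{"delta_pos":[0,0,0],"yaw":0},{"delta_pos":[0,0,0],"yaw":0},{"delta_pos":[0,0,0],"yaw":0}]'
python3 - <<'E'
from h import *
s,p,P=look('wrist','w2.png');np.savez('pics/w2.npz',P=P,c=p['color'],eef=s['eef_pos'],rot=s['tool_rot']);print(s['clock'],s['eef_pos'],s['tool_rot'],s['force'],s['width']);comps(p,P,blue(p),800)
E
```

```text
clock: 4.6
eef_pos: [484.9, 279.4, 84.8]
tool_rot: [-3.141, -0.001, 2.933]
force: [0.4, -0.2, 0.4]
width: 57.9
gripper_force: 65.0
clock: 5.43
eef_pos: [671.7, 20.2, 340.6]
tool_rot: [3.142, 0.001, -3.14]
force: [0.7, -0.8, -0.7]
width: 58.0
gripper_force: 65.0
clock: 5.68
eef_pos: [670.7, 22.3, 337.9]
tool_rot: [3.141, -0.001, -3.14]
force: [-0.2, 0.5, -1.3]
width: 57.4
gripper_force: 65.0
5.6833 [670.73095927  22.29269852 337.94400791] [ 3.14065674e+00 -6.42644978e-04 -3.14042091e+00] [-0.19064644  0.53479636 -1.30945422] 57.40628190104914
comp [   0    2   29  103 1540] z 109.7 [array([ 527.8, -295.7]), array([103.1,  28.3]), np.float64(1.3)]
comp [  213   140   137   233 26346] z 347.7 [array([667.1,  23.1]), array([ 60.4, 120.4]), np.float64(90.0)]
comp [ 361  165   76   81 2037] z 29.6 [array([726.5, 211.2]), array([98.9, 75.2]), np.float64(27.3)]
```

View pics/w2.png

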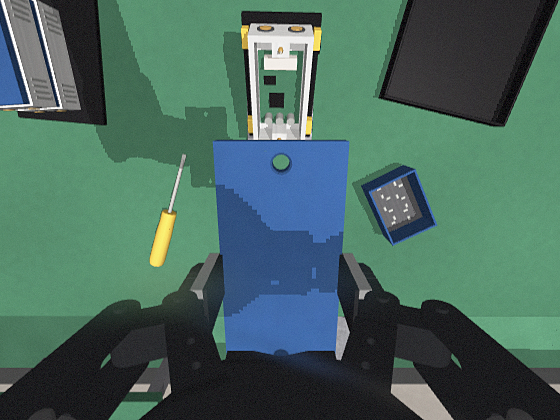

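```bash
cat >> h.py <<'E'
def rimfit(P,col,xyr=(470,625,-35,85),tag=''):
    m=np.isfinite(P[...,2])&(P[...,0]>xyr[0])&(P[...,0]<xyr[1])&(P[...,1]>xyr[2])&(P[...,1]<xyr[3])&(P[...,2]>85)&(P[...,2]<175)
    sat=cv2.cvtColor(col,cv2.COLOR_RGB2HSV);m&=(sat[...,1]<70)&(sat[...,2]>90)
    q=P[m];rng=np.random.default_rng(0);best=0
    for _ in range(3000):
        a,b,c=q[rng.integers(len(q),size=3)];n=np.cross(b-a,c-a);L=np.linalg.norm(n)
        if L<500: continue
        n/=L;n=n*np.sign(n[2])
        if n[2]<.8 or n[2]>.93 or n[0]<.3: continue
        d=(q-a)@n;k=(abs(d)<1.2).sum()-0.3*(d>12).sum()
        if k>best: best=k;bn,ba=n,a
    for _ in range(4):
        i=abs((q-ba)@bn)<1.5;ba=q[i].mean(0);bn=np.linalg.svd(q[i]-ba,full_matrices=False)[2][2];bn*=np.sign(bn[2])
    up=np.array([0,0,1])-bn*bn[2];up/=np.linalg.norm(up);lat=np.cross(bn,up);i=abs((q-ba)@bn)<2
    uv=np.stack([(q-ba)@up,(q-ba)@lat],1);r=cv2.minAreaRect(uv[i].astype(np.float32))
    c=ba+up*r[0][0]+lat*r[0][1];d=(q-ba)@bn
    print(tag,'rim n',bn.round(3),'tilt',np.degrees(np.arccos(bn[2])).round(1),'up az',np.degrees(np.arctan2(up[1],up[0])).round(1),'rect',[np.round(x,1) for x in r],'ctr',c.round(1),'N',i.sum())
    uvr=uv[i];print('  u pct',np.percentile(uvr[:,0],[0,1,99,100]).round(1),'v pct',np.percentile(uvr[:,1],[0,1,99,100]).round(1))
    h=(d>3.5)&(d<12);
    for j in range(int(h.sum())) if h.sum()<25 else []: print('  hi',(uv[h][j]).round(1),d[h][j].round(1))
    if h.sum()>=25: print('  hi n',h.sum(),uv[h].mean(0),uv[h].std(0))
    return bn,up,lat,ba
E
python3 - <<'E'
from h import *
d=np.load('pics/w2.npz');rimfit(d['P'],d['c'],tag='wrist')
p=dict(np.load('pics/top0.npz'));p={k:(v if v.ndim else v.item()) for k,v in p.items()}
rimfit(cloud(p),p['color'],tag='top')
E
```

```text
wrist rim n [ 0.499 -0.007  0.866] tilt 30.0 up az 179.2 rect [array([-19.6,   0. ]), array([ 66.2, 119.8]), np.float64(89.6)] ctr [569.3  21.8 122.3] N 1846
  u pct [-79.3 -77.5  39.8  40.3] v pct [-33.2 -32.8  32.8  33.3]
  hi [29.  -1.1] 8.9
  hi [27.3  1.9] 6.7
  hi [26.7  0.9] 7.7
  hi [26.9 -1.1] 8.1
top rim n [ 0.5   -0.002  0.866] tilt 30.0 up az 179.7 rect [array([-5.8, -0.7]), array([ 66.2, 131.9]), np.float64(89.4)] ctr [568.5  23.  120.6] N 255
  u pct [-71.4 -70.1  59.5  60.5] v pct [-34.2 -33.7  32.1  32.4]
  hi [-62.3   5.1] 4.7
  hi [-47.9 -30.1] 5.1
  hi [-48.9  -7. ] 4.6
  hi [-5.9 30.8] 3.6
  hi [ 20.6 -27.8] 4.1
  hi [ 23.6 -27.5] 4.0
  hi [ 38.9 -28.9] 4.2
  hi [ 59.  -20.2] 3.6
  hi [57.9 31.1] 3.9
```

```bash
python3 -m handwheel '[{"delta_pos":[-1.46,-0.11,-2.8],"yaw":-0.018},{"delta_pos":[-1.46,0,-2.8],"yaw":0},{"delta_pos":[-1.46,0,-2.8],"yaw":0},{"delta_pos":[-1.45,0,-2.8],"yaw":0},{"delta_pos":[-1.45,0,-2.8],"yaw":0},{"delta_pos":[-1.45,0,-2.8],"yaw":0},{"delta_pos":[0,0,0],"yaw":0},{"delta_pos":[0,0,0],"yaw":0},{"delta_pos":[0,0,0],"yaw":0},{"delta_pos":[0,0,0],"yaw":0}]'
python3 - <<'E'
from h import *
s,p,P=look('wrist');print(s['clock'],s['eef_pos'],s['tool_rot'],s['force'],s['width']);comps(p,P,blue(p),800)
c=p['color'][...,::-1]
a=cv2.resize(c[120:240,200:360],None,fx=5,fy=5,interpolation=cv2.INTER_CUBIC);cv2.imwrite('pics/w3.png',a)
E
```

```text
clock: 6.57
eef_pos: [586.7, 21.3, 171.8]
tool_rot: [3.141, 0.005, 3.125]
force: [-0.2, -0.1, -1.0]
width: 57.8
gripper_force: 65.0
6.5667 [586.68694243  21.32000904 171.78806208] [3.14094525 0.00463119 3.12531804] [-0.18554105 -0.07877739 -0.99514042] 57.757887725768605
comp [  213   140   137   235 26473] z 181.5 [array([582.9,  22.2]), array([ 60.5, 120.2]), np.float64(89.0)]
comp [ 395  253  111   92 3333] z 27.8 [array([726.2, 210.2]), array([99.8, 74.8]), np.float64(26.2)]
```

View pics/w3.png

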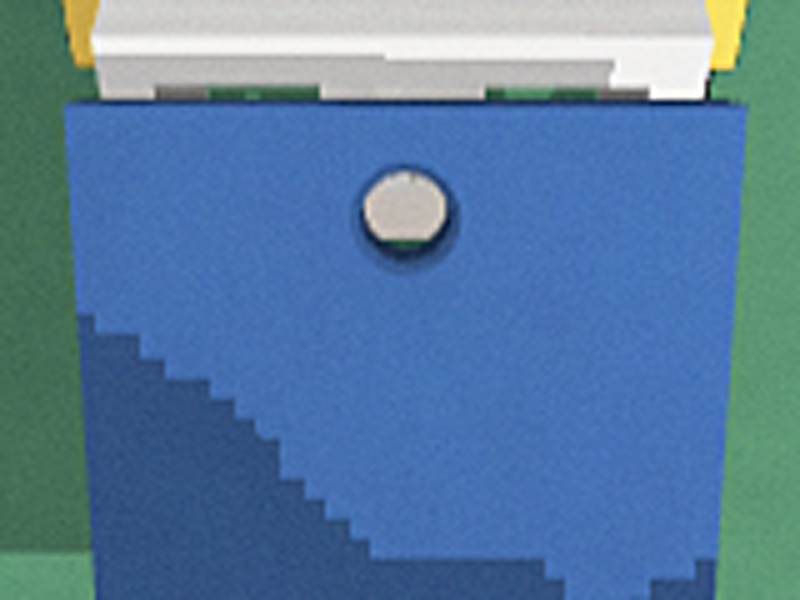

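```bash
python3 - <<'E'
from h import *
E=[];Y=[]
for k in range(5):
    s,p,P=look('wrist');E.append(s['eef_pos']);Y.append(s['tool_rot'])
E=np.array(E);print(s['clock'],E.round(1),np.array(Y).round(4))
s=dict(s);s['eef_pos']=E.mean(0);s['tool_rot']=[np.pi,0,3.125];P=cloud(p,s)
print('cover');comps(p,P,blue(p),8000)
C=np.array([574.5,20.9,119.7]);az=np.radians(179.1);up=np.array([.866*np.cos(az),.866*np.sin(az),.5]);n=np.array([-.5*np.cos(az),-.5*np.sin(az),.866])
print('pin tip px',project(p,[C+53*up+8*n,C+53*up,C+65*up],s))
# visible housing upper end: points with z 125..160, x<525
m=np.isfinite(P[...,2])&(P[...,2]>120)&(P[...,2]<160)&(abs(P[...,1]-21)<36)&(P[...,0]<524)
q=P[m];d=(q-C)@n;u=(q-C)@up;print(len(q));i=abs(d)<2;print('rim pts',i.sum(),'u max',np.percentile(u[i],[1,50,99]) if i.any() else '', 'd',np.percentile(d,[50,90,99]),'v',np.percentile(q[:,1],[1,99]));j=d<-4;print('end face u',np.percentile(u[j],[5,50,95]))
E
```

```text
6.8167 [[586.5  21.1 171.7]
 [586.1  20.9 171.5]
 [585.7  20.8 171.2]
 [585.3  20.7 170.9]
 [585.   20.6 170.6]] [[3.1410e+00 4.4000e-03 3.1251e+00]
 [3.1412e+00 3.8000e-03 3.1249e+00]
 [3.1413e+00 3.0000e-03 3.1246e+00]
 [3.1414e+00 2.3000e-03 3.1247e+00]
 [3.1415e+00 1.7000e-03 3.1246e+00]]
cover
comp [  211   140   139   233 26457] z 180.9 [array([582. ,  21.7]), array([ 60.4, 120.3]), np.float64(88.9)]
pin tip px [[278.65414453 157.87432432]
 [278.72375887 149.17024682]
 [278.58954612 130.17520961]]
6453
rim pts 1379 u max [59.34991439 63.06615102 65.44527241] d [-17.02991271   0.28945363   1.2160569 ] v [-13.75395839  55.7224119 ]
end face u [64.39444633 65.39217527 74.77645674]
```

```bash
python3 -m handwheel '[{"delta_pos":[0,-0.02,-0.8],"yaw":0},{"delta_pos":[0,0,-0.7],"yaw":0},{"delta_pos":[0,0,-0.2],"yaw":0},{"delta_pos":[0,0,-0.2],"yaw":0},{"delta_pos":[0,0,0],"yaw":0},{"delta_pos":[0,0,0],"yaw":0},{"delta_pos":[0,0,0],"yaw":0}]'
python3 -m handwheel '[{"delta_pos":[0.01,0,-0.2],"yaw":0},{"delta_pos":[0,0,-0.2],"yaw":0},{"delta_pos":[0.01,0,-0.2],"yaw":0},{"delta_pos":[0,0,0],"yaw":0}]'
python3 - <<'E'
from h import *
s,p,P=look('wrist');print(s['clock'],s['eef_pos'],s['tool_rot'],s['force'],s['width'])
m=blue(p);b=np.array([250<i<320 for i in range(560)]);T=R.from_euler('xyz',s['tool_rot']).as_matrix();t=(P-s['eef_pos'])@T
q=t[m&(abs(t[...,1])<25)&(t[...,0]>-10)&(t[...,2]<20)&(t[...,2]>-60)];print('cover tilt',np.degrees(np.arctan(np.polyfit(q[:,0],-q[:,2],1)[0])),'x end',q[:,0].max())
save(p,'w4.png');np.savez('pics/w4.npz',**{k:v for k,v in p.items()})
E
```

```text
clock: 7.45
eef_pos: [584.3, 20.5, 150.9]
tool_rot: [3.142, 0.0, 3.125]
force: [-0.6, -0.6, -0.7]
width: 57.6
gripper_force: 65.0
clock: 7.78
eef_pos: [585.0, 20.5, 145.4]
tool_rot: [3.141, 0.001, 3.125]
force: [-0.4, -0.8, 6.4]
width: 57.6
gripper_force: 65.7
7.7833 [584.96777633  20.46971214 145.41967356] [3.14149986e+00 1.11593711e-03 3.12464316e+00] [-0.40732273 -0.80577777  6.43640771] 57.583807582466214
cover tilt 3.599557171124642 x end 64.1150102338733
```

```bash
python3 -m handwheel '[{"delta_pos":[0,0,-0.2],"yaw":0},{"delta_pos":[0,0,-0.2],"yaw":0},{"delta_pos":[-0.01,0,-0.2],"yaw":0},{"delta_pos":[-0.02,0,-0.2],"yaw":0},{"delta_pos":[-0.02,0,-0.2],"yaw":0},{"delta_pos":[-0.02,0,-0.1],"yaw":0},{"delta_pos":[0,0,0],"yaw":0},{"delta_pos":[0,0,0],"yaw":0}]'
cat >> h.py <<'E'
def tilt(p,P,s):
    T=R.from_euler('xyz',s['tool_rot']).as_matrix();t=(P-np.array(s['eef_pos']))@T;m=blue(p)
    q=t[m&(abs(t[...,1])<25)&(t[...,0]>-10)&(t[...,0]<75)&(t[...,2]<20)&(t[...,2]>-60)];k=np.polyfit(q[:,0],-q[:,2],1)
    print('tilt',np.degrees(np.arctan(k[0])).round(2),'top h at tool x=0',k[1].round(1),'end x',q[:,0].max().round(1))
E
python3 - <<'E'
from h import *
s,p,P=look('wrist');print(s['clock'],s['eef_pos'],s['force'],s['width']);tilt(p,P,s)
c=p['color'][...,::-1];cv2.imwrite('pics/w5.png',cv2.resize(c[60:260,150:410],None,fx=3,fy=3,interpolation=cv2.INTER_CUBIC))
E
```

```text
clock: 8.5
eef_pos: [586.7, 20.7, 135.4]
tool_rot: [3.141, 0.006, 3.124]
force: [3.6, 0.2, 7.0]
width: 57.6
gripper_force: 66.2
8.5 [586.69984796  20.72780477 135.39751684] [3.60863751 0.18905348 6.99609774] 57.63214333243365
tilt 11.8 top h at tool x=0 10.5 end x 65.4
```

View pics/w5.png

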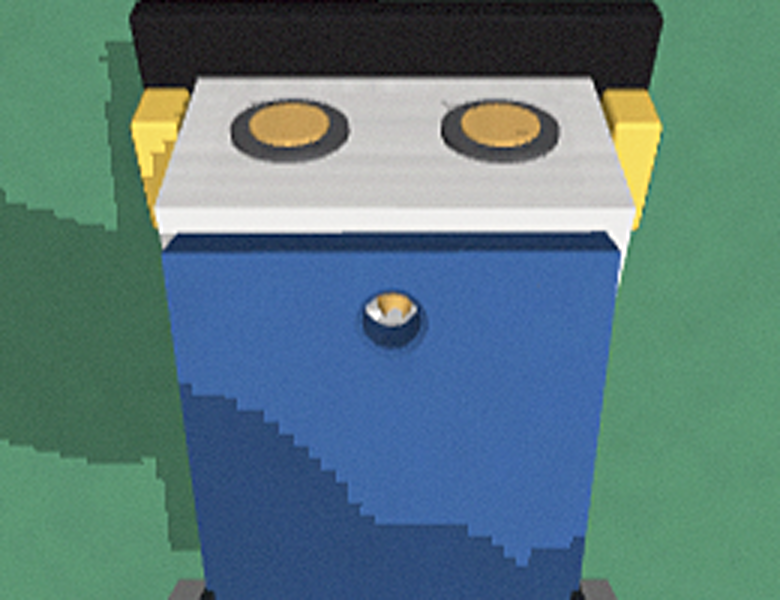

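```bash
python3 -m handwheel '[{"delta_pos":[0,0,0],"yaw":0},{"delta_pos":[0,0,0],"yaw":0},{"delta_pos":[0,0,0],"yaw":0},{"delta_pos":[0,0,0],"yaw":0},{"delta_pos":[0,0,0],"yaw":0},{"delta_pos":[0,0,0],"yaw":0}]'
python3 - <<'E'
from h import *
s,p,P=look('wrist');print(s['clock'],s['eef_pos'],s['force'],s['width'],s['tool_rot']);tilt(p,P,s)
E
```

```text
clock: 9.05
eef_pos: [586.7, 20.7, 135.5]
tool_rot: [3.141, 0.006, 3.124]
force: [3.4, -0.3, 6.6]
width: 57.4
gripper_force: 66.2
9.05 [586.7214706   20.70114098 135.45873401] [ 3.40162557 -0.30016926  6.6224942 ] 57.363257847735944 [3.14079064 0.00639524 3.12427751]
tilt 11.78 top h at tool x=0 10.5 end x 65.5
```

```bash
python3 -m handwheel '[{"delta_pos":[-0.12,0,0],"yaw":0},{"delta_pos":[-0.12,0,-0.1],"yaw":0},{"delta_pos":[-0.06,0,-0.2],"yaw":0},{"delta_pos":[-0.04,0,-0.2],"yaw":0},{"delta_pos":[-0.04,0,-0.2],"yaw":0},{"delta_pos":[-0.04,0,-0.1],"yaw":0},{"delta_pos":[0,0,0],"yaw":0},{"delta_pos":[0,0,0],"yaw":0}]'
python3 - <<'E'
from h import *
s,p,P=look('wrist');print(s['clock'],s['eef_pos'],s['force'],s['width'],s['tool_rot']);tilt(p,P,s)
c=p['color'][...,::-1];cv2.imwrite('pics/w6.png',cv2.resize(c[60:260,150:410],None,fx=2,fy=2,interpolation=cv2.INTER_CUBIC))
E
```

```text
clock: 9.77
eef_pos: [586.2, 20.6, 128.3]
tool_rot: [3.14, 0.014, 3.124]
force: [9.2, 0.9, 5.0]
width: 57.8
gripper_force: 66.2
9.7667 [586.17359715  20.64411589 128.27705427] [9.2075763  0.93045327 5.00312752] 57.810902932960474 [3.14029764 0.01383816 3.12424502]
tilt 17.82 top h at tool x=0 10.8 end x 65.0
```

View pics/w6.png

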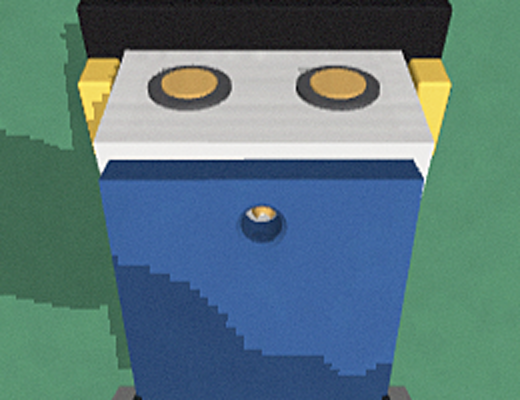

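```bash
python3 -m handwheel '[{"delta_pos":[-0.02,0,-0.2],"yaw":0},{"delta_pos":[-0.02,0,-0.2],"yaw":0},{"delta_pos":[-0.02,0,-0.2],"yaw":0},{"delta_pos":[-0.02,0,-0.2],"yaw":0},{"delta_pos":[-0.02,0,-0.1],"yaw":0},{"delta_pos":[0,0,0],"yaw":0},{"delta_pos":[0,0,0],"yaw":0}]'
python3 - <<'E'
from h import *
s,p,P=look('wrist');print(s['clock'],s['eef_pos'],s['force'],s['width'],s['tool_rot']);tilt(p,P,s)
E
```

```text
clock: 10.4
eef_pos: [584.4, 20.7, 118.8]
tool_rot: [3.14, 0.012, 3.124]
force: [7.8, 0.2, 3.7]
width: 57.8
gripper_force: 65.7
10.4 [584.37958477  20.7163168  118.82531179] [7.76250342 0.22810555 3.73320924] 57.75681073081677 [3.14029401 0.01204511 3.12425477]
tilt 25.37 top h at tool x=0 11.2 end x 63.5
```

```bash
python3 -m handwheel '[{"delta_pos":[0.1,0,0.3],"yaw":0},{"delta_pos":[0.15,0,0.2],"yaw":0},{"delta_pos":[0.1,0,0.0],"yaw":0},{"delta_pos":[0,0,0],"yaw":0},{"delta_pos":[0,0,0],"yaw":0},{"delta_pos":[0,0,0],"yaw":0}]'
python3 - <<'E'
from h import *
s,p,P=look('wrist');print(s['clock'],s['eef_pos'],s['force'],s['width'],s['tool_rot']);tilt(p,P,s)
c=p['color'][...,::-1];cv2.imwrite('pics/w7.png',cv2.resize(c[40:240,150:410],None,fx=3,fy=3,interpolation=cv2.INTER_CUBIC))
E
```

```text
clock: 10.95
eef_pos: [582.9, 20.5, 121.9]
tool_rot: [3.141, 0.002, 3.125]
force: [5.2, 1.2, 3.0]
width: 57.7
gripper_force: 65.7
10.95 [582.87060667  20.52730891 121.93795488] [5.15793396 1.24092646 3.04002654] 57.69731359056972 [3.14131095e+00 1.76843497e-03 3.12472784e+00]
tilt 23.15 top h at tool x=0 11.1 end x 64.3
```

View pics/w7.png

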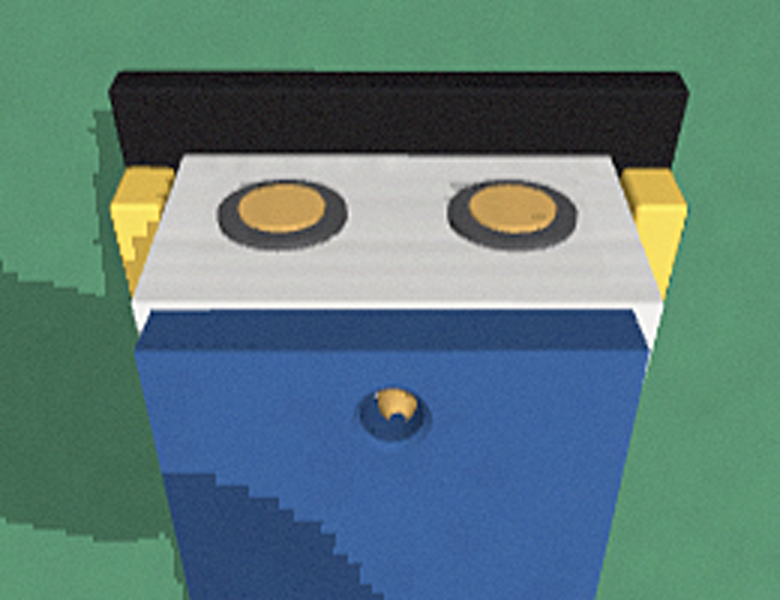

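```bash
python3 -m handwheel '[{"delta_pos":[-0.05,0.02,-0.15],"yaw":0},{"delta_pos":[-0.05,0.02,-0.2],"yaw":0},{"delta_pos":[-0.05,0,-0.2],"yaw":0},{"delta_pos":[-0.05,0,-0.1],"yaw":0},{"delta_pos":[0,0,0],"yaw":0},{"delta_pos":[0,0,0],"yaw":0}]'
python3 - <<'E'
from h import *
s,p,P=look('wrist');print(s['clock'],s['eef_pos'],s['force'],s['torque'],s['width'],s['tool_rot']);tilt(p,P,s)
save(p,'w8.png')
E
```

```text
clock: 11.5
eef_pos: [581.1, 20.6, 116.5]
tool_rot: [-3.141, 0.003, 3.124]
force: [4.9, -0.4, 9.7]
width: 57.7
gripper_force: 66.0
11.5 [581.10906924  20.56543819 116.54400144] [ 4.90037804 -0.39323123  9.67641413] [-0.08413154 -0.31531361 -0.12265291] 57.7049749159719 [-3.14143903e+00  2.51477584e-03  3.12417180e+00]
tilt 27.84 top h at tool x=0 11.3 end x 62.3
```

```bash
python3 -m handwheel '[{"delta_pos":[0,0,0],"yaw":0},{"delta_pos":[0,0,0],"yaw":0},{"delta_pos":[0,0,0],"yaw":0},{"delta_pos":[0,0,0.5],"yaw":0},{"delta_pos":[0,0,2.0],"yaw":0},{"delta_pos":[0,0,3.5],"yaw":0},{"delta_pos":[0,0,3.0],"yaw":0},{"delta_pos":[0,0,0],"yaw":0},{"delta_pos":[0,0,0],"yaw":0}]' 1
python3 - <<'E'
from h import *
s,p,P=look('wrist');print(s['clock'],s['eef_pos'],s['force'],s['width']);save(p,'w9.png')
q=P[blue(p)];q=q[(abs(q[:,1]-21)<40)&(q[:,2]>85)&(q[:,2]<200)];print(len(q))
c=q.mean(0)
for _ in range(4):
    nn=np.linalg.svd(q-c,full_matrices=False)[2][2];nn*=np.sign(nn[2]);q=q[abs((q-c)@nn)<2.5];c=q.mean(0)
up=np.array([0,0,1])-nn*nn[2];up/=np.linalg.norm(up);lat=np.cross(nn,up);r=cv2.minAreaRect(np.stack([(q-c)@up,(q-c)@lat],1).astype(np.float32))
print('n',nn.round(4),'tilt',np.degrees(np.arccos(nn[2])).round(2),[np.round(x,1) for x in r],'ctr top',(c+up*r[0][0]+lat*r[0][1]).round(1))
rimfit(P,p['color'],tag='wrist')
n0=np.array([.5,-.007,.866]);d=(P-np.array([574.2,20.9,119.7]))@n0;print('cover top over rim plane',np.percentile((q-np.array([574.2,20.9,119.7]))@n0,[2,20,50,80,98]).round(1))
sc=get_image('scene');a=sc['color'][190:300,270:370][...,::-1];a=cv2.resize(a,None,fx=4,fy=4,interpolation=cv2.INTER_CUBIC);im=np.zeros((440,800,3),np.uint8);im[:,:400]=a;b=p['color'][...,::-1][0:330,130:430];im[:440,400:]=cv2.resize(b,(400,440));cv2.imwrite('pics/c9.png',im)
E
```

```text
clock: 12.3
eef_pos: [580.6, 20.9, 206.9]
tool_rot: [3.141, 0.003, 3.125]
force: [-0.1, -0.2, 0.0]
width: 85.3
gripper_force: 0.0
12.3 [580.55685059  20.94807972 206.94967256] [-0.1195633  -0.20857905  0.02442608] 85.32070174790069
9630
n [ 0.4982 -0.0081  0.867 ] tilt 29.89 [array([-12.8,   0. ]), array([125.9,  59.7]), np.float64(0.0)] ctr top [577.5  21.4 128.9]
wrist rim n [ 0.497 -0.009  0.868] tilt 29.8 up az 178.9 rect [array([-36.7,   7.9]), array([124. ,  66.2]), np.float64(0.0)] ctr [570.6  21.9 121.3] N 677
  u pct [-98.7 -95.1  25.   25.3] v pct [-25.2 -25.1  40.8  41. ]
  hi n 34 [-23.17447718  13.52829755] [42.33753029 24.61999129]
cover top over rim plane [ 8.4  9.2  9.6 10.  10.6]
```

View pics/c9.png

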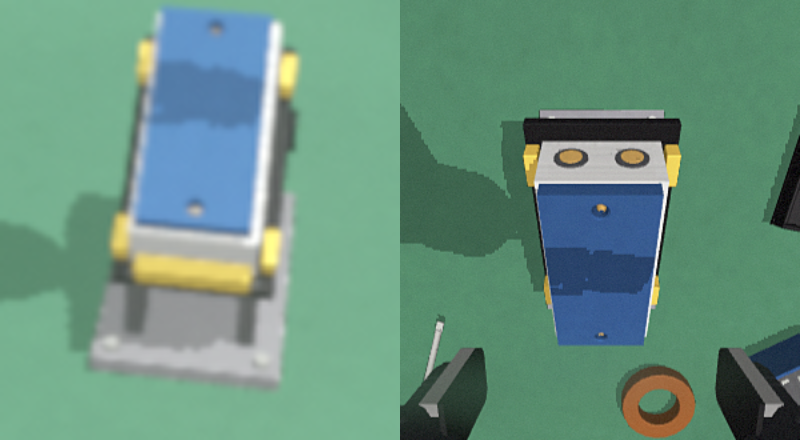

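```bash
python3 - <<'E'
from h import *
s,p,P=look('wrist');print(s['clock'],s['eef_pos'])
bn,up,lat,ba=rimfit(P,p['color'],tag='wrist')
q=P[blue(p)];q=q[np.isfinite(q[:,2])&(abs(q[:,1]-21)<32)&(q[:,2]>85)&(q[:,2]<175)];d=(q-ba)@bn;i=(d>6)&(d<14);q=q[i];d=d[i]
u=(q-ba)@up;v=(q-ba)@lat
for a,b in zip(np.percentile(u,[0,10,30,50,70,90]),np.percentile(u,[10,30,50,70,90,100])):
    k=(u>=a)&(u<=b);print(a.round(),b.round(),'all',np.median(d[k]).round(2),'left/right',np.median(d[k&(v<np.median(v))]).round(2),np.median(d[k&(v>np.median(v))]).round(2))
print(np.percentile(v,[0.5,99.5]),np.percentile(u,[.5,99.5]))
# unit_top column from the wrist/top
s2,t,Pt=look('top');comps(t,Pt,blue(t),300)
E
```

```text
12.4 [578.8471743   20.70452268 204.51691159]
wrist rim n [ 0.494 -0.011  0.869] tilt 29.6 up az 178.8 rect [array([-36.6,   8.5]), array([124.1,  66.1]), np.float64(0.1)] ctr [570.6  22.  121.4] N 654
  u pct [-98.8 -93.5  25.   25.4] v pct [-24.6 -24.4  41.5  41.6]
  hi n 33 [-19.19519443  12.67811084] [37.54935965 26.31874361]
-103.0 -80.0 all 9.7 left/right 9.64 9.78
-80.0 -45.0 all 9.9 left/right 9.88 9.92
-45.0 -19.0 all 10.11 left/right 10.07 10.13
-19.0 1.0 all 10.24 left/right 10.2 10.27
1.0 19.0 all 10.32 left/right 10.29 10.36
19.0 24.0 all 10.02 left/right 9.96 10.1
[-20.46884154  38.53838989] [-101.55291247   23.68364964]
comp [ 461   66   75   90 4525] z 78.6 [array([ 800.6, -670.5]), array([153.9, 203.6]), np.float64(72.7)]
comp [161 109  35  46 364] z 33.6 [array([722.6, 211.3]), array([99.3, 73.9]), np.float64(26.9)]
comp [ 366  184   26   51 1141] z 109.5 [array([ 514.2, -315.2]), array([123.7,  62. ]), np.float64(3.6)]
comp [  0 387  36  33 630] z 58.5 [array([-35.7, 661.3]), array([91.1, 36.9]), np.float64(49.1)]
```

```bash
python3 -m handwheel '[{"delta_pos":[-0.17,0,-2.4],"yaw":0},{"delta_pos":[-0.17,0,-2.4],"yaw":0},{"delta_pos":[-0.17,0,-2.4],"yaw":0},{"delta_pos":[-0.17,0,-2.4],"yaw":0},{"delta_pos":[-0.16,0,-2.15],"yaw":0},{"delta_pos":[0,0,0],"yaw":0},{"delta_pos":[0,0,0],"yaw":0},{"delta_pos":[0,0,0],"yaw":0},{"delta_pos":[0,0,0],"yaw":0}]' 1
python3 -m handwheel '[{"delta_pos":[0,0,0],"yaw":0},{"delta_pos":[0,0,0],"yaw":0},{"delta_pos":[0,0,0],"yaw":0},{"delta_pos":[0,0,0],"yaw":0},{"delta_pos":[0,0,0],"yaw":0}]' -1
```

```text
clock: 13.25
eef_pos: [572.7, 20.9, 89.0]
tool_rot: [3.141, 0.002, 3.125]
force: [0.2, -0.2, 0.3]
width: 85.5
gripper_force: 0.0
clock: 13.67
eef_pos: [572.5, 21.0, 89.4]
tool_rot: [3.141, 0.002, 3.125]
force: [-0.1, 0.1, 5.6]
width: 64.7
gripper_force: 67.8
```

```bash
python3 -m handwheel '[{"delta_pos":[0,0,0.4],"yaw":0},{"delta_pos":[0,0,0.8],"yaw":0},{"delta_pos":[0,0,1.5],"yaw":0},{"delta_pos":[0,0,2.5],"yaw":0},{"delta_pos":[0,0,2.8],"yaw":0},{"delta_pos":[0,0,2.0],"yaw":0},{"delta_pos":[0,0,0],"yaw":0},{"delta_pos":[0,0,0],"yaw":0}]'
python3 - <<'E'
from h import *
s,p,P=look('wrist');print(s['clock'],s['eef_pos'],s['force'],s['width']);tilt(p,P,s);save(p,'w10.png')
E
python3 -m handwheel '[{"delta_pos":[-1.0,-1.7,0],"yaw":0},{"delta_pos":[-1.6,-2.7,0],"yaw":0},{"delta_pos":[-1.6,-2.7,0],"yaw":0},{"delta_pos":[-1.6,-2.7,0],"yaw":0},{"delta_pos":[-1.4,-2.3,-1.0],"yaw":0},{"delta_pos":[-1.0,-1.5,-2.5],"yaw":0},{"delta_pos":[0,0,-3.5],"yaw":0},{"delta_pos":[0,0,-3.5],"yaw":0},{"delta_pos":[0,0,-2.0],"yaw":0},{"delta_pos":[0,0,0],"yaw":0}]'
python3 - <<'E'
from h import *
s,p,P=look('wrist');print(s['clock'],s['eef_pos'],s['force'],s['width']);tilt(p,P,s);save(p,'w11.png')
E
```

```text
clock: 14.33
eef_pos: [572.0, 20.8, 188.8]
tool_rot: [3.141, 0.002, 3.125]
force: [-0.4, -0.2, -3.5]
width: 65.3
gripper_force: 67.7
14.3333 [572.0170918   20.75646411 188.80218508] [-0.38173211 -0.24697657 -3.52385017] 65.25635226510553
tilt 29.1 top h at tool x=0 42.6 end x 51.1
clock: 15.22
eef_pos: [484.9, -114.4, 57.7]
tool_rot: [3.14, -0.011, 3.125]
force: [-0.9, 1.3, -3.3]
width: 64.9
gripper_force: 68.7
15.2167 [ 484.90323778 -114.40326082   57.73451162] [-0.87189604  1.28245305 -3.26386052] 64.92089252488974
tilt 29.28 top h at tool x=0 42.6 end x 51.7
```

View pics/w11.png

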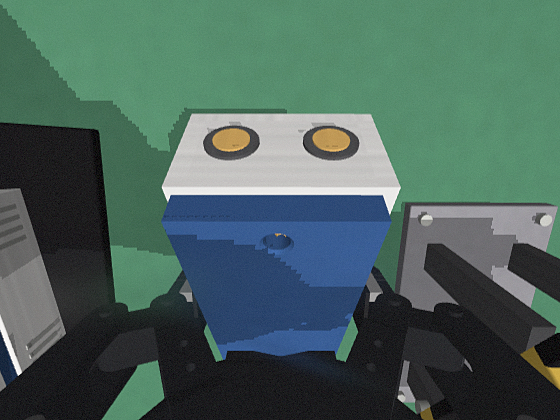

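```bash
python3 -m handwheel '[{"delta_pos":[0,0,-1.0],"yaw":0},{"delta_pos":[0,0,-1.0],"yaw":0},{"delta_pos":[0,0,-0.4],"yaw":0},{"delta_pos":[0,0,-0.2],"yaw":0},{"delta_pos":[0,0,0],"yaw":0},{"delta_pos":[0,0,0],"yaw":0},{"delta_pos":[0,0,0],"yaw":0}]'
python3 -m handwheel '[{"delta_pos":[-0.15,0,-0.25],"yaw":0},{"delta_pos":[-0.2,0,-0.25],"yaw":0},{"delta_pos":[-0.2,0,-0.25],"yaw":0},{"delta_pos":[-0.2,0,-0.25],"yaw":0},{"delta_pos":[-0.15,0,-0.25],"yaw":0},{"delta_pos":[0,0,0],"yaw":0},{"delta_pos":[0,0,0],"yaw":0}]'
python3 - <<'E'
from h import *
s,p,P=look('wrist');print(s['clock'],s['eef_pos'],s['force'],s['width']);tilt(p,P,s)
E
```

```text
clock: 15.85
eef_pos: [490.0, -115.2, 37.3]
tool_rot: [-3.141, 0.001, 3.125]
force: [0.3, 0.6, -4.4]
width: 65.1
gripper_force: 69.2
clock: 16.43
eef_pos: [477.9, -115.2, 25.7]
tool_rot: [-3.141, -0.004, 3.124]
force: [-8.5, 1.3, 16.5]
width: 64.7
gripper_force: 72.4
16.4333 [ 477.88134987 -115.17675242   25.74930494] [-8.52926618  1.30731072 16.48503683] 64.70555926353214
tilt 15.24 top h at tool x=0 42.3 end x 67.8
```

```bash
python3 -m handwheel '[{"delta_pos":[-0.25,0,-0.2],"yaw":0},{"delta_pos":[-0.25,0,-0.2],"yaw":0},{"delta_pos":[-0.2,0,-0.2],"yaw":0},{"delta_pos":[-0.15,0,-0.2],"yaw":0},{"delta_pos":[-0.15,0,-0.2],"yaw":0},{"delta_pos":[-0.1,0,-0.2],"yaw":0},{"delta_pos":[-0.1,0,-0.2],"yaw":0},{"delta_pos":[0,0,0],"yaw":0},{"delta_pos":[0,0,0],"yaw":0}]'
python3 - <<'E'
from h import *
s,p,P=look('wrist');print(s['clock'],s['eef_pos'],s['force'],s['width']);tilt(p,P,s);tips(p,s)
E
```

```text
clock: 17.23
eef_pos: [467.1, -115.0, 11.4]
tool_rot: [-3.141, -0.002, 3.125]
force: [-5.7, 1.2, 9.8]
width: 64.9
gripper_force: 73.1
17.2333 [ 467.08042698 -115.03752128   11.36961155] [-5.68382796  1.22029982  9.77632602] 64.93041793619504
tilt 2.47 top h at tool x=0 41.7 end x 63.4
tip 1 5700 z pct [-41.4 -33.7 -22.4 -11.7] y inner [ 0.3  0.7  3.9 19.5 45. ] x [-13.1  13.3]
tip -1 5442 z pct [-41.5 -38.9 -23.5 -12.9] y inner [ 0.1  0.5  3.6 18.4 43.3] x [-13.2  13.4]
```

```bash
python3 -m handwheel '[{"delta_pos":[-0.05,0,-0.15],"yaw":0},{"delta_pos":[-0.05,0,-0.15],"yaw":0},{"delta_pos":[0,0,-0.15],"yaw":0},{"delta_pos":[0,0,0],"yaw":0},{"delta_pos":[0,0,0],"yaw":0}]'
python3 - <<'E'
from h import *
s,p,P=look('wrist');print(s['clock'],s['eef_pos'],s['force'],s['width']);tilt(p,P,s)
E
python3 -m handwheel '[{"delta_pos":[0,0,0],"yaw":0},{"delta_pos":[0,0,0],"yaw":0},{"delta_pos":[0,0,0],"yaw":0},{"delta_pos":[0,0,0.5],"yaw":0},{"delta_pos":[0,0,3.0],"yaw":0},{"delta_pos":[0,0,4.0],"yaw":0},{"delta_pos":[0,0,4.0],"yaw":0},{"delta_pos":[0,0,3.5],"yaw":0},{"delta_pos":[0,0,0],"yaw":0},{"delta_pos":[0,0,0],"yaw":0}]' 1
python3 - <<'E'
from h import *
s,p,P=look('wrist','w12.png');print(s['clock'],s['eef_pos'],s['tool_rot'],s['force'],s['width']);np.savez('pics/w12.npz',P=P,c=p['color']);comps(p,P,blue(p),1000)
q=P[blue(p)];q=q[np.isfinite(q[:,2])&(abs(q[:,1]+115)<32)&(abs(q[:,2]-50)<8)];A=np.c_[q[:,:2]-q[:,:2].mean(0),np.ones(len(q))];print('plane',np.linalg.lstsq(A,q[:,2],rcond=None)[0])
E
```

```text
clock: 17.7
eef_pos: [465.2, -115.0, 8.0]
tool_rot: [-3.141, -0.003, 3.125]
force: [-9.9, 2.4, 25.2]
width: 65.1
gripper_force: 75.2
17.7 [ 465.22830044 -115.0277114     7.98870968] [-9.89334774  2.36642892 25.23449539] 65.06487883525494
tilt -0.4 top h at tool x=0 41.7 end x 64.1
clock: 18.58
eef_pos: [469.1, -115.7, 158.0]
tool_rot: [-3.14, 0.005, 3.124]
force: [0.2, 0.2, -0.5]
width: 85.4
gripper_force: 0.0
18.5833 [ 469.13713004 -115.68011382  158.01544225] [-3.1404601   0.00502166  3.12417334] [ 0.17289656  0.20028983 -0.48311951] 85.42844333135864
comp [ 244  127   73  139 9371] z 49.7 [array([ 465.1, -115.4]), array([ 59.8, 126.1]), np.float64(89.0)]
comp [   0  208   70  158 7199] z 109.8 [array([ 520.6, -302.4]), array([ 46.5, 138. ]), np.float64(74.8)]
plane [-5.86801268e-04 -1.77599797e-03  4.96950877e+01]
```

```bash
python3 -m handwheel '[{"delta_pos":[0.5,-2.0,2.0],"yaw":0.01},{"delta_pos":[0.9,-3.6,1.5],"yaw":0.01},{"delta_pos":[0.9,-3.7,1.2],"yaw":0.01},{"delta_pos":[0.9,-3.7,1.0],"yaw":0.01},{"delta_pos":[0.9,-3.7,0.7],"yaw":0.01},{"delta_pos":[0.9,-3.5,0],"yaw":0},{"delta_pos":[0,0,0],"yaw":0},{"delta_pos":[0,0,0],"yaw":0},{"delta_pos":[0,0,0],"yaw":0},{"delta_pos":[0,0,0],"yaw":0}]'
python3 - <<'E'
from h import *
for k in range(3):
    s,p,P=look('wrist','w13.png' if k==2 else None);print(s['clock'],s['eef_pos'],s['tool_rot'],s['width']);comps(p,P,blue(p)&(P[...,2]>95)&(P[...,2]<130),1000,tol=4)
h=cv2.cvtColor(p['color'],cv2.COLOR_RGB2HSV);np.savez('pics/w13.npz',P=P,c=p['color'])
E
```

```text
clock: 19.47
eef_pos: [517.1, -315.0, 218.5]
tool_rot: [3.139, -0.002, -3.106]
force: [-0.0, 0.2, -0.4]
width: 85.4
gripper_force: 0.0
19.4667 [ 517.14609854 -315.04859504  218.45833277] [ 3.13918190e+00 -2.32888676e-03 -3.10616138e+00] 85.44830752259229
comp [ 242  133   72  139 9103] z 109.7 [array([ 517.8, -315.1]), array([126.5,  59.7]), np.float64(3.3)]
19.5167 [ 517.3719304  -315.13193964  218.93117658] [ 3.13983205e+00 -1.65784712e-03 -3.10597614e+00] 85.42408532574116
comp [ 242  132   72  139 9076] z 109.7 [array([ 517.5, -315.2]), array([126. ,  59.8]), np.float64(3.4)]
19.5667 [ 517.5473654  -315.36426081  219.3050615 ] [ 3.14041013e+00 -1.10124965e-03 -3.10601901e+00] 85.49424380225676
comp [ 243  132   72  139 9087] z 109.7 [array([ 517.7, -315. ]), array([126.3,  59.9]), np.float64(3.3)]
```

```bash
python3 -m handwheel '[{"delta_pos":[-0.9,3.4,0],"yaw":-0.01},{"delta_pos":[-0.9,3.4,-1.0],"yaw":-0.01},{"delta_pos":[-0.9,3.4,-1.5],"yaw":-0.01},{"delta_pos":[-0.9,3.4,-1.5],"yaw":-0.01},{"delta_pos":[-0.9,3.4,-2.0],"yaw":-0.01},{"delta_pos":[-0.79,3.18,-2.0],"yaw":0},{"delta_pos":[0,0,-1.0],"yaw":0},{"delta_pos":[0,0,0],"yaw":0},{"delta_pos":[0,0,0],"yaw":0},{"delta_pos":[0,0,0],"yaw":0}]' 1
python3 -m handwheel '[{"delta_pos":[0,0,-2.8],"yaw":0},{"delta_pos":[0,0,-3.0],"yaw":0},{"delta_pos":[0,0,-3.0],"yaw":0},{"delta_pos":[0,0,-2.8],"yaw":0},{"delta_pos":[0,0,-1.0],"yaw":0},{"delta_pos":[0,0,0],"yaw":0},{"delta_pos":[0,0,0],"yaw":0},{"delta_pos":[0,0,0],"yaw":0}]'
python3 - <<'E'
from h import *
s,p,P=look('wrist');print(s['clock'],s['eef_pos'],s['tool_rot'],s['force'],s['width']);comps(p,P,blue(p)&(P[...,2]<60),1000,tol=4)
E
```

```text
clock: 20.45
eef_pos: [465.6, -116.3, 130.6]
tool_rot: [-3.141, 0.002, 3.124]
force: [-0.0, -0.4, 0.7]
width: 85.2
gripper_force: 0.0
clock: 21.12
eef_pos: [466.0, -116.3, 4.9]
tool_rot: [-3.141, 0.003, 3.123]
force: [0.5, 0.0, 0.5]
width: 85.7
gripper_force: 0.0
21.1167 [ 466.01894179 -116.28527279    4.93120544] [-3.14110926e+00  2.77539497e-03  3.12339426e+00] [0.48771125 0.01042637 0.51333162] 85.66101317253961
comp [  188   143   186   222 34705] z 49.6 [array([ 445.6, -114.9]), array([60.8, 88.7]), np.float64(89.0)]
```

```bash
python3 -m handwheel '[{"delta_pos":[0,0,0],"yaw":0},{"delta_pos":[0,0,0],"yaw":0},{"delta_pos":[0,0,0],"yaw":0},{"delta_pos":[0,0,0],"yaw":0},{"delta_pos":[0,0,0],"yaw":0},{"delta_pos":[0,0,0.3],"yaw":0},{"delta_pos":[0,0,1.2],"yaw":0},{"delta_pos":[0,0,2.5],"yaw":0},{"delta_pos":[0,0,3.5],"yaw":0},{"delta_pos":[0,0,3.5],"yaw":0}]' -1
python3 -m handwheel '[{"delta_pos":[0,0,3.0],"yaw":0},{"delta_pos":[0,0,2.0],"yaw":0},{"delta_pos":[0,0,0],"yaw":0},{"delta_pos":[0,0,0],"yaw":0},{"delta_pos":[0,0,0],"yaw":0}]'
python3 - <<'E'
from h import *
s,p,P=look('wrist');print(s['clock'],s['eef_pos'],s['tool_rot'],s['force'],s['width']);comps(p,P,blue(p)&(P[...,2]>180),1000,tol=4);tilt(p,P,s)
T=R.from_euler('xyz',s['tool_rot']).as_matrix();t=(P-s['eef_pos'])@T
q=t[blue(p)&(abs(t[...,1])<40)&(t[...,2]<-30)&(t[...,2]>-60)];
for a in(20,35,50): k=abs(q[:,0]-a)<4;print(a,np.percentile(q[k,1],[0.5,99.5]).round(1))
k=q[abs(q[:,1])<25];print('end x',np.percentile(k[:,0],[99.7,100]))
E
```

```text
clock: 22.0
eef_pos: [463.4, -115.1, 114.6]
tool_rot: [3.141, -0.003, 3.125]
force: [1.4, -0.8, -5.2]
width: 64.9
gripper_force: 68.1
clock: 22.42
eef_pos: [463.5, -115.5, 162.9]
tool_rot: [3.141, -0.002, 3.125]
force: [-0.3, 0.3, -4.3]
width: 65.0
gripper_force: 68.3
22.4167 [ 463.48882055 -115.46809025  162.8919229 ] [ 3.14147581e+00 -2.24376084e-03  3.12454775e+00] [-0.32522774  0.27832272 -4.31882419] 64.98041992596484
comp [  186   141   185   234 35178] z 207.4 [array([ 442.1, -115.9]), array([61.9, 88.1]), np.float64(88.8)]
tilt -0.12 top h at tool x=0 44.5 end x 65.6
20 [-29.6  29.5]
35 [-29.6  29.6]
50 [-29.6  29.6]
end x [65.46549384 65.5826132 ]
```

```bash
python3 -m handwheel '[{"delta_pos":[0.5,-2.0,0],"yaw":0.0125},{"delta_pos":[0.9,-3.6,0],"yaw":0.0125},{"delta_pos":[0.96,-3.63,0],"yaw":0.0125},{"delta_pos":[1.0,-3.8,0],"yaw":0.0125},{"delta_pos":[0.9,-3.6,0],"yaw":0.0125},{"delta_pos":[0.6,-2.0,-0.5],"yaw":0.0125},{"delta_pos":[0.4,-1.4,-1.5],"yaw":0},{"delta_pos":[0,0,-1.5],"yaw":0},{"delta_pos":[0,0,-0.7],"yaw":0},{"delta_pos":[0,0,0],"yaw":0}]'
python3 -m handwheel '[{"delta_pos":[0,0,0],"yaw":0},{"delta_pos":[0,0,0],"yaw":0},{"delta_pos":[0,0,0],"yaw":0},{"delta_pos":[0,0,0],"yaw":0}]'
cat >> h.py <<'E'
def stack(sc,P,zs):
    """x/y of the far end face and +y side faces of the units, scene camera, in the column's frame (az 3.3)"""
    a=np.radians(3.3);ex=np.array([np.cos(a),np.sin(a)]);ey=np.array([-np.sin(a),np.cos(a)]);c=np.array([517.7,-315])
    q=P.reshape(-1,3);col=sc['color'].reshape(-1,3);ok=np.isfinite(q[:,2]);q=q[ok]
    x=(q[:,:2]-c)@ex;y=(q[:,:2]-c)@ey
    for z0,z1 in zs:
        k=(q[:,2]>z0)&(q[:,2]<z1);f=k&(abs(y)<27)&(abs(x-65)<15);s=k&(abs(x)<60)&(abs(y-33)<12)
        if f.sum()>20:
            xs=x[f];m=np.median(xs);g=abs(xs-m)<5;pf=np.polyfit(y[f][g],xs[g],1)
            print(z0,z1,'end face x',np.median(xs[g]).round(2),'yaw',np.degrees(-pf[0]).round(2),'n',g.sum(),end=' ')
        if s.sum()>20:
            for lo,hi in((-60,-20),(20,60)):
                h=s&(x>lo)&(x<hi)
                if h.sum()>5: print('side y',(lo,hi),np.median(y[h]).round(2),h.sum(),end=' ')
        print()
E
python3 - <<'E'
from h import *
s,sc,P=look('scene','s1.png');print(s['clock'],s['eef_pos'],s['tool_rot'],s['force'])
np.savez('pics/s1.npz',P=P,c=sc['color'])
stack(sc,P,[(14,36),(64,86),(90,99),(124,140),(140,152),(122,155)])
s,t,Pt=look('top');comps(t,Pt,blue(t)&(Pt[...,2]>130)&(Pt[...,2]<200),30,tol=4)
s,p,P=look('wrist','w14.png');np.savez('pics/w14.npz',P=P,c=p['color'],eef=s['eef_pos'],rot=s['tool_rot']);print(s['eef_pos']);comps(p,P,blue(p)&(P[...,2]>140),1000,tol=4)
E
```

```text
clock: 23.3
eef_pos: [514.9, -313.9, 118.1]
tool_rot: [3.137, -0.006, -3.083]
force: [-0.3, 0.5, -3.7]
width: 64.7
gripper_force: 68.2
clock: 23.63
eef_pos: [517.9, -315.5, 122.7]
tool_rot: [-3.141, 0.001, -3.083]
force: [0.8, -0.4, -3.6]
width: 65.1
gripper_force: 68.2
23.6333 [ 517.88376447 -315.45968745  122.67921145] [-3.14079278e+00  1.12465926e-03 -3.08257867e+00] [ 0.76411569 -0.39274436 -3.55907303]
14 36 end face x 63.32 yaw 0.47 n 164 side y (-60, -20) 33.09 35 side y (20, 60) 32.16 45 
64 86 end face x 62.41 yaw 0.3 n 184 side y (-60, -20) 32.18 38 side y (20, 60) 31.91 52 
90 99 end face x 61.75 yaw -0.23 n 81 side y (-60, -20) 31.9 19 side y (20, 60) 31.54 22 
124 140 end face x 60.14 yaw 0.26 n 148 side y (-60, -20) 32.15 13 side y (20, 60) 31.7 57 
140 152 end face x 59.9 yaw 0.19 n 117 side y (20, 60) 31.62 44 
122 155 end face x 60.05 yaw 0.23 n 315 side y (-60, -20) 32.19 17 side y (20, 60) 31.57 121 
comp [370 183  22  17 204] z 166.8 [array([ 554.4, -308.2]), array([37.4, 53.6]), np.float64(6.6)]
comp [372 213  25  22 364] z 167.2 [array([ 474.1, -316.3]), array([49. , 58.6]), np.float64(3.1)]
[ 517.63858065 -315.66128864  122.53560319]
comp [  188   140   185   233 35490] z 166.9 [array([ 496.4, -317.4]), array([89.5, 62.5]), np.float64(3.0)]
```

```bash
python3 - <<'E'
from h import *
a=np.radians(3.3);ex=np.array([np.cos(a),np.sin(a)]);ey=np.array([-np.sin(a),np.cos(a)]);c=np.array([517.7,-315])
for f,zr,zt in(('w13',100,110),('w14',159,169)):
    d=np.load(f'pics/{f}.npz');P=d['P'].reshape(-1,3);col=cv2.cvtColor(d['c'],cv2.COLOR_RGB2HSV).reshape(-1,3)
    ok=np.isfinite(P[:,2]);P=P[ok];col=col[ok];x=(P[:,:2]-c)@ex;y=(P[:,:2]-c)@ey
    white=(col[:,1]<70)&(col[:,2]>90);bl=(col[:,0]>95)&(col[:,0]<130)&(col[:,1]>100)
    for nm,m,z in(('housing rim',white,zr),('cover',bl,zt)):
        k=m&(abs(P[:,2]-z)<5)&(abs(y)<34)&(x>-80)&(x<80)
        e=k&(abs(y)<25)&(x<-50);l=k&(x<-5)&(x>-55)
        print(f,nm,'near end x',np.percentile(x[e],[0.5,3,50]).round(2) if e.any() else None,e.sum(),'z',np.median(P[e,2]).round(1) if e.any() else '','y edges',np.percentile(y[l],[.5,99.5]).round(2) if l.any() else None,l.sum())
E
```

```text
w13 housing rim near end x [-65.12 -65.11 -64.18] 136 z 99.5 y edges [-33.07  32.86] 211
w13 cover near end x [-63.09 -62.81 -57.1 ] 898 z 109.7 y edges [-29.63  29.2 ] 3939
w14 housing rim near end x [-67.39 -67.37 -66.41] 872 z 156.8 y edges [-10.97  33.48] 153
w14 cover near end x [-65.96 -65.65 -58.63] 6891 z 166.9 y edges [-29.85  29.49] 21511
```

```bash
python3 -m handwheel '[{"delta_pos":[0.12,-0.01,-0.3],"yaw":0},{"delta_pos":[0,0,-0.15],"yaw":0},{"delta_pos":[0,0,0],"yaw":0},{"delta_pos":[0,0,0],"yaw":0},{"delta_pos":[0,0,0],"yaw":0},{"delta_pos":[0,0,0],"yaw":0}]'
python3 - <<'E'
from h import *
Ps=[]
for k in range(4):
    s,sc,P=look('scene');Ps.append(P)
print(s['clock'],s['eef_pos'],s['tool_rot'],s['force'])
stack(sc,np.nanmedian(Ps,0),[(14,24),(24,36),(64,75),(75,86),(90,98),(120,130),(130,140),(140,150)])
E
```

```text
clock: 24.28
eef_pos: [518.5, -315.8, 117.3]
tool_rot: [3.142, -0.0, -3.083]
force: [0.5, -0.3, -4.0]
width: 65.0
gripper_force: 68.3
24.4333 [ 518.54711364 -315.81031108  117.37657524] [-3.14156041e+00  8.00366282e-05 -3.08349329e+00] [-0.53520341 -0.20139363 -3.46597189]
14 24 end face x 63.28 yaw 0.11 n 68 side y (-60, -20) 33.06 21 side y (20, 60) 31.93 23 
24 36 end face x 63.87 yaw 0.12 n 98 side y (-60, -20) 33.27 21 side y (20, 60) 32.14 23 
64 75 end face x 62.33 yaw 0.39 n 93 side y (-60, -20) 32.09 18 side y (20, 60) 31.64 26 
75 86 end face x 62.96 yaw 0.38 n 91 side y (-60, -20) 32.12 23 side y (20, 60) 32.14 26 
90 98 end face x 62.06 yaw -0.61 n 73 side y (-60, -20) 31.83 16 side y (20, 60) 31.78 22 
120 130 end face x 60.77 yaw 0.34 n 91 side y (-60, -20) 32.09 8 side y (20, 60) 31.38 29 
130 140 end face x 60.51 yaw -0.04 n 93 side y (20, 60) 31.56 31 
140 150 end face x 60.54 yaw -0.24 n 92 side y (20, 60) 31.29 32
```

```bash
python3 -m handwheel '[{"delta_pos":[0.08,0,0],"yaw":0},{"delta_pos":[0,0,-0.1],"yaw":0},{"delta_pos":[0,0,-0.05],"yaw":0},{"delta_pos":[0,0,0],"yaw":0},{"delta_pos":[0,0,0],"yaw":0},{"delta_pos":[0,0,0],"yaw":0},{"delta_pos":[0,0,0],"yaw":0}]'
python3 -m handwheel '[{"delta_pos":[0,0,-0.05],"yaw":0},{"delta_pos":[0,0,-0.05],"yaw":0},{"delta_pos":[0,0,0],"yaw":0},{"delta_pos":[0,0,0],"yaw":0}]'
python3 - <<'E'
from h import *
Ps=[]
for k in range(4):
    s,sc,P=look('scene');Ps.append(P)
print(s['clock'],s['eef_pos'],s['tool_rot'],s['force'])
stack(sc,np.nanmedian(Ps,0),[(14,24),(24,36),(64,75),(75,86),(90,98),(115,125),(125,135),(135,145)])
s,p,P=look('wrist');q=P[blue(p)];q=q[np.isfinite(q[:,2])&(q[:,2]>140)&(abs(q[:,1]+315)<30)&(q[:,0]<500)];print('top z',np.median(q[:,2]).round(1))
E
```

```text
clock: 25.07
eef_pos: [519.3, -315.8, 115.8]
tool_rot: [3.142, -0.0, -3.083]
force: [0.1, -0.5, -3.1]
width: 65.2
gripper_force: 68.3
clock: 25.4
eef_pos: [519.4, -315.8, 115.3]
tool_rot: [-3.141, 0.0, -3.083]
force: [-2.0, 0.4, 1.4]
width: 65.0
gripper_force: 68.9
25.55 [ 519.35781141 -315.83471063  115.31866487] [-3.14125612e+00  1.82803876e-04 -3.08347559e+00] [-1.85751449  0.51501443  4.91395655]
14 24 end face x 63.02 yaw -0.45 n 74 side y (-60, -20) 33.09 19 side y (20, 60) 31.89 21 
24 36 end face x 63.73 yaw 0.28 n 97 side y (-60, -20) 33.09 22 side y (20, 60) 31.91 26 
64 75 end face x 62.26 yaw 0.43 n 90 side y (-60, -20) 32.15 21 side y (20, 60) 31.8 25 
75 86 end face x 63.14 yaw 1.06 n 93 side y (-60, -20) 31.98 22 side y (20, 60) 32.24 29 
90 98 end face x 61.93 yaw -0.11 n 71 side y (-60, -20) 31.99 18 side y (20, 60) 31.54 22 
115 125 end face x 61.58 yaw 0.21 n 93 side y (-60, -20) 31.87 9 side y (20, 60) 31.43 26 
125 135 end face x 61.46 yaw -0.12 n 91 side y (-60, -20) 31.87 6 side y (20, 60) 31.68 26 
135 145 end face x 61.29 yaw 0.05 n 95 side y (20, 60) 31.51 28 
top z 159.7
```

```bash
python3 -m handwheel '[{"delta_pos":[0,0,0],"yaw":0},{"delta_pos":[0,0,0],"yaw":0},{"delta_pos":[0,0,0],"yaw":0},{"delta_pos":[0,0,0],"yaw":0},{"delta_pos":[0,0,0.5],"yaw":0},{"delta_pos":[0,0,2.0],"yaw":0},{"delta_pos":[0,0,3.5],"yaw":0},{"delta_pos":[0,0,3.5],"yaw":0},{"delta_pos":[0,0,3.5],"yaw":0},{"delta_pos":[0,0,1.0],"yaw":0}]' 1
python3 -m handwheel '[{"delta_pos":[0,0,0],"yaw":0},{"delta_pos":[0,0,0],"yaw":0},{"delta_pos":[0,0,0],"yaw":0},{"delta_pos":[0,0,0],"yaw":0}]'
python3 - <<'E'
from h import *
Ps=[]
for k in range(4):
    s,sc,P=look('scene');Ps.append(P)
print(s['clock'],s['eef_pos'],s['tool_rot'],s['force'],s['width'])
stack(sc,np.nanmedian(Ps,0),[(14,24),(24,36),(64,75),(75,86),(90,98),(115,125),(125,135),(135,145)])
s,p,P=look('wrist');comps(p,P,blue(p)&(P[...,2]>140),1000,tol=4);q=P[blue(p)&(P[...,2]>150)&(P[...,2]<170)];A=np.c_[q[:,:2]-q[:,:2].mean(0),np.ones(len(q))];print(np.linalg.lstsq(A,q[:,2],rcond=None)[0])
t=get_image('top');Pt=cloud(t);comps(t,Pt,blue(t)&(Pt[...,2]>140),100,tol=4)
a=cv2.resize(sc['color'][150:270,110:270][...,::-1],(533,400),interpolation=cv2.INTER_CUBIC);b=cv2.resize(p['color'][40:340,180:380][...,::-1],(267,400));cv2.imwrite('pics/c15.png',np.hstack([a,b]))
E
```

```text
clock: 26.48
eef_pos: [522.2, -316.7, 260.9]
tool_rot: [-3.137, 0.008, -3.083]
force: [0.2, 0.6, 1.0]
width: 85.4
gripper_force: 0.0
clock: 26.82
eef_pos: [518.3, -315.4, 253.0]
tool_rot: [3.14, -0.003, -3.083]
force: [0.0, -0.6, 1.0]
width: 85.3
gripper_force: 0.0
26.9667 [ 518.78838055 -315.46403832  253.51991985] [ 3.14016681e+00 -1.89632206e-03 -3.08328475e+00] [ 0.257195   -0.69640543 -0.09025196] 85.37680767107837
14 24 end face x 62.96 yaw -0.51 n 69 side y (-60, -20) 33.05 17 side y (20, 60) 31.99 22 
24 36 end face x 63.79 yaw 0.0 n 96 side y (-60, -20) 33.28 24 side y (20, 60) 31.92 25 
64 75 end face x 62.2 yaw 0.12 n 92 side y (-60, -20) 32.04 20 side y (20, 60) 31.81 24 
75 86 end face x 62.97 yaw 0.96 n 94 side y (-60, -20) 32.18 23 side y (20, 60) 32.18 30 
90 98 end face x 61.9 yaw -0.06 n 74 side y (-60, -20) 31.98 18 side y (20, 60) 31.79 20 
115 125 end face x 61.41 yaw -0.1 n 93 side y (-60, -20) 31.67 22 side y (20, 60) 31.39 23 
125 135 end face x 61.44 yaw 0.07 n 92 side y (-60, -20) 31.62 24 side y (20, 60) 31.65 27 
135 145 end face x 61.33 yaw -0.05 n 95 side y (-60, -20) 31.82 21 side y (20, 60) 31.48 29 
comp [  242   130    77   146 10269] z 159.7 [array([ 516.6, -315.7]), array([125.4,  59.9]), np.float64(3.2)]
[-6.58186726e-04 -1.46657773e-03  1.59655244e+02]
comp [370 183  25  14 263] z 159.4 [array([ 558.2, -312.9]), array([32.5, 60.7]), np.float64(1.2)]
comp [371 208  26  26 585] z 159.7 [array([ 481.4, -317. ]), array([59.8, 60.6]), np.float64(3.3)]
```

View pics/c15.png

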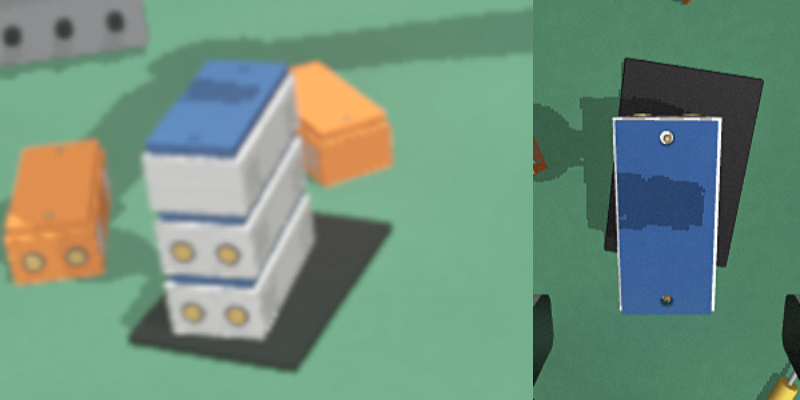

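The picture shows three units stacked in line, with the cover level and home at about 160 mm. The gripper is clear of everything.

```bash
python3 -c "
from h import *
print(ctrl.finish_job())"
```

```text
the job is handed in; nothing more can be done
None
```

The job is handed in at about 27 s: the cover is seated level on the housing, and the closed unit stands on the column with edges in line to about 1 mm by camera; I set it flat on the bench once on the way to level it in the grip.

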